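Fill the coaster well to its level mark

TASK

Fill the clear tube of the coaster caddy: slide round wooden coasters along the deck, without lifting them off it, so that they drop through the hole into the tube, until the top of the stack stands between the two hoops on the tube when the stack is pressed firmly down against its bottom stop. Press the finished stack home like that but do not crush it, and leave any spare coaster lying flat on the deck and the other things where they are.

Things in the scene. Friction and masses are not known exactly. Their poses are not given: they have to be found in the camera images.
- caddy: fixed wooden coaster caddy: flat deck 140 (x) x 320 (y) mm, 14 mm thick, on four legs; deck's upper face 105 mm above the worktop. Origin on the worktop below the deck's centre, x and y along the deck's sides, z up. At its +y end, at x -20, y +115 mm, is a round hole with a clear tube below it. A tall 45 mm post stands at its right, 0.66 m ahead and 0.14 m right of the base
- well_mouth (a point): centre of the hole, level with the deck's upper face. Hole 65 mm wide with a 3 mm chamfer, tube bore 65 mm. A curved end stop, 10 mm high, inner radius 33.5 mm about this point, stands on the deck round the hole's far side, from 44 to 164 degrees counted from the caddy's x toward its y; coasters slide in from the other side
- upper_hoop (a point): on the tube's axis, at the height of the upper of two thin dark hoops round the tube, 22 mm below the deck's face: the top of the finished stack is not above it
- lower_hoop (a point): on the tube's axis, at the height of the lower hoop, 42 mm below the deck's face: the top of the finished stack is not below it
- tube_foot (a point): on the tube's axis at the worktop. In the tube a flat follower plate carries the coasters: it starts 24 to 68 mm below the deck's face, stays where it is left, gives way downward at about 4 N and 14 to 34 mm lower meets a hard stop, 58 to 82 mm below the deck's face (varies, can only be felt: press slowly with 10 N or more). Two or three coasters are needed. A blow over 80 N crushes a coaster
- coaster_a: turned light-wood disc, 60 mm diameter, 14 mm thick, with a cork face on one side, about 40 g; origin at the disc's centre (7 mm below its upper face), z along its axis. Starts lying flat on the caddy's deck
- coaster_b: turned light-wood disc, 60 mm diameter, 14 mm thick, with a cork face on one side, about 40 g; origin at the disc's centre (7 mm below its upper face), z along its axis. Starts lying flat on the caddy's deck
- coaster_c: turned light-wood disc, 60 mm diameter, 14 mm thick, with a cork face on one side, about 40 g; origin at the disc's centre (7 mm below its upper face), z along its axis. Starts lying flat on the caddy's deck
- match_box: small box 40 x 54 x 18 mm lying on the deck at the corner near +x, +y behind the hole; bystander, origin at the centre of its underside
- candle: tealight 38 mm diameter, 15 mm high, on the deck at the corner near -x, -y; bystander, origin at the centre of its underside
- salt_shaker: salt shaker with metal cap, 44 mm diameter, 90 mm high, on the worktop to the left; bystander, origin at the centre of its underside
- spice_jar: glass spice jar with yellow cap, 42 mm diameter, 96 mm high, on the worktop to the left; bystander, origin at the centre of its underside
- onion: onion, 79 mm wide, 85 mm high, on the worktop to the left; bystander, origin at the centre of its underside
There are look-alikes about, which are no part of the job. What is shaped like the coaster_a but pink is not meant.

How it is judged (in metres and radians):
On the way, in this order (a step that is already met when the one before it is completed fails the run):
1. a first coaster is wholly below the deck's face, in the tube (((horizontal distance between coaster_a and well_mouth below 0.008 m and z of coaster_a in the frame of caddy below 0.099 m) or (horizontal distance between coaster_b and well_mouth below 0.008 m and z of coaster_b in the frame of caddy below 0.099 m) or (horizontal distance between coaster_c and well_mouth below 0.008 m and z of coaster_c in the frame of caddy below 0.099 m))), for 0.1 s.
2. the stack is pressed down on its stop (over 7 N with the fingers, standing still) with its top between the hoops ((((horizontal distance between coaster_a and well_mouth below 0.006 m and z of coaster_a in the frame of caddy between 0.0555 and 0.0765 m and angle between the z axis of coaster_a and the z axis of caddy, either way round below 0.12 rad) and contact force between the fingers and coaster_a above 7 N and linear speed of coaster_a below 0.004 m/s) or ((horizontal distance between coaster_b and well_mouth below 0.006 m and z of coaster_b in the frame of caddy between 0.0555 and 0.0765 m and angle between the z axis of coaster_b and the z axis of caddy, either way round below 0.12 rad) and contact force between the fingers and coaster_b above 7 N and linear speed of coaster_b below 0.004 m/s) or ((horizontal distance between coaster_c and well_mouth below 0.006 m and z of coaster_c in the frame of caddy between 0.0555 and 0.0765 m and angle between the z axis of coaster_c and the z axis of caddy, either way round below 0.12 rad) and contact force between the fingers and coaster_c above 7 N and linear speed of coaster_c below 0.004 m/s)) and ((horizontal distance between coaster_a and well_mouth below 0.006 m and z of coaster_a in the frame of caddy below 0.0765 m and angle between the z axis of coaster_a and the z axis of caddy, either way round below 0.12 rad) or (horizontal distance between coaster_a and well_mouth above 0.045 m and z of coaster_a in the frame of caddy between 0.109 and 0.115 m and angle between the z axis of coaster_a and the z axis of caddy, either way round below 0.12 rad)) and ((horizontal distance between coaster_b and well_mouth below 0.006 m and z of coaster_b in the frame of caddy below 0.0765 m and angle between the z axis of coaster_b and the z axis of caddy, either way round below 0.12 rad) or (horizontal distance between coaster_b and well_mouth above 0.045 m and z of coaster_b in the frame of caddy between 0.109 and 0.115 m and angle between the z axis of coaster_b and the z axis of caddy, either way round below 0.12 rad)) and ((horizontal distance between coaster_c and well_mouth below 0.006 m and z of coaster_c in the frame of caddy below 0.0765 m and angle between the z axis of coaster_c and the z axis of caddy, either way round below 0.12 rad) or (horizontal distance between coaster_c and well_mouth above 0.045 m and z of coaster_c in the frame of caddy between 0.109 and 0.115 m and angle between the z axis of coaster_c and the z axis of caddy, either way round below 0.12 rad))), for 0.05 s.
At the end, for the whole second after the job is handed in: The topmost coaster in the tube lies flat (within 0.12 rad, centred within 6 mm) with its upper face between the hoops (0.5 mm of grace at either), every other coaster lies flat in the tube below it or flat on the deck clear of the hole, and all are at rest (((horizontal distance between coaster_a and well_mouth below 0.006 m and z of coaster_a in the frame of caddy between 0.0555 and 0.0765 m and angle between the z axis of coaster_a and the z axis of caddy, either way round below 0.12 rad) or (horizontal distance between coaster_b and well_mouth below 0.006 m and z of coaster_b in the frame of caddy between 0.0555 and 0.0765 m and angle between the z axis of coaster_b and the z axis of caddy, either way round below 0.12 rad) or (horizontal distance between coaster_c and well_mouth below 0.006 m and z of coaster_c in the frame of caddy between 0.0555 and 0.0765 m and angle between the z axis of coaster_c and the z axis of caddy, either way round below 0.12 rad)) and ((horizontal distance between coaster_a and well_mouth below 0.006 m and z of coaster_a in the frame of caddy below 0.0765 m and angle between the z axis of coaster_a and the z axis of caddy, either way round below 0.12 rad) or (horizontal distance between coaster_a and well_mouth above 0.045 m and z of coaster_a in the frame of caddy between 0.109 and 0.115 m and angle between the z axis of coaster_a and the z axis of caddy, either way round below 0.12 rad)) and ((horizontal distance between coaster_b and well_mouth below 0.006 m and z of coaster_b in the frame of caddy below 0.0765 m and angle between the z axis of coaster_b and the z axis of caddy, either way round below 0.12 rad) or (horizontal distance between coaster_b and well_mouth above 0.045 m and z of coaster_b in the frame of caddy between 0.109 and 0.115 m and angle between the z axis of coaster_b and the z axis of caddy, either way round below 0.12 rad)) and ((horizontal distance between coaster_c and well_mouth below 0.006 m and z of coaster_c in the frame of caddy below 0.0765 m and angle between the z axis of coaster_c and the z axis of caddy, either way round below 0.12 rad) or (horizontal distance between coaster_c and well_mouth above 0.045 m and z of coaster_c in the frame of caddy between 0.109 and 0.115 m and angle between the z axis of coaster_c and the z axis of caddy, either way round below 0.12 rad)) and linear speed of each of coaster_a, coaster_b, coaster_c below 0.01 m/s); the robot touches nothing.
It fails at once if a coaster is lifted more than 20 mm off the deck (z of any of coaster_a, coaster_b, coaster_c in the frame of caddy above 0.132 m).
It fails at once if a coaster falls off the deck ((horizontal distance between coaster_a and well_mouth above 0.045 m and z of coaster_a in the frame of caddy below 0.095 m) or (horizontal distance between coaster_b and well_mouth above 0.045 m and z of coaster_b in the frame of caddy below 0.095 m) or (horizontal distance between coaster_c and well_mouth above 0.045 m and z of coaster_c in the frame of caddy below 0.095 m)).
It fails at once if a coaster is pressed with more than 80 N (contact force between any of the arm, the fingers and coaster_a above 80 N or contact force between any of the arm, the fingers and coaster_b above 80 N or contact force between any of the arm, the fingers and coaster_c above 80 N).
It fails at once if a bystander is moved more than 30 mm (distance of any of match_box, candle, salt_shaker, spice_jar, onion from where it was at the start of the episode above 0.03 m).
It also fails if it takes over 64 s, if anything falls off the work surface, if the arm or the gripper's body presses on something with over 40 N, if the wrist force passes 120 N, or if a joint passes its speed limit or range.

ROBOT

A 6-joint arm with a two-finger parallel gripper is mounted at the origin on a cart in front of the work surface, level with it; the furniture and walls round the work are solid. World frame = base frame: x ahead of the robot, y to its left, z up, the work surface at z = 0. Lengths are in mm, angles in rad, forces in N, time in s.
With the tool pointing down it reaches from about 350 to 975 mm from the base axis. Payload 7.1 kg.
Tool frame: the origin (TCP) lies between the finger pads; the fingertips stand 19 mm ahead of it and the grasp point (between the pads) is the TCP (ctrl.tcp_to_tips is the distance from the TCP to the fingertips, in mm); z points along the fingers, y is the line along which they close (so a half turn about z gives the same grasp; the last joint's range is limited). The gripper opens to 88 mm and grips with 3 to 60 N. Pads are 20 mm wide; open, the fingers measure 115 mm over their backs; the gripper's body (75 mm by 178 mm) begins 61 mm behind the grasp point.
Start: joints at [-1.192, 0.423, 1.63, -0, 1.089, -0.019], TCP at [242.135, -576.173, 241.675] pointing down, gripper open.
Joint ranges: [-3, 3], [-0.9, 2.11], [0.09, 2.58], [-1.31, 4.45], [0.11, 2.69], [-2.54, 2.54]. Speed limits (rad/s): [2.39, 2.39, 3.01, 3.14, 3.14, 3.14].

INTERFACE

Orientations are given as a rotation vector (axis times angle).
In Python, from workcell import status, optics, ctrl gives the robot as it stands. The module is installed in compiled form; this text tells all that it offers.
- The arm moves only by the shell command python3 -m inch 'ROWS'. ROWS is JSON, a list that holds one entry, the list of rows, each a list of 7 numbers: the shift along the tool's x, y, z in mm, then the turn, a rotation vector about the tool's x, y, z in rad, then the opening in per cent of the stroke, from 0 (shut) to 100 (fully open). A call has 1 to 20 rows; each row is the pose to reach, as a shift and turn from the pose commanded when the call began, along the tool's axes at that moment; what a row does not reach only later rows make up. A row lasts 1/10 s, in which the tool goes at most 50 mm and 8.59 degrees, less where a joint would pass 70% of its speed; a pose out of reach is approached as far as the arm can. A call with a gripper value outside its range is refused whole. The fingers move at their own pace and stop on an object; the grip force is fixed at half the most. Time passes only in rows, so rows that repeat a pose let the fingers close. It gives the time, the measured TCP pose, the force, the opening and the grip force at its end, in the units of the state.
- status.get_obs(): the state, without advancing time (a new reading comes with each control period).
- optics.get_image(name): name is "side" or "top"; returns a dict with "frame" (400x640x3 uint8, red, green, blue), "fx", "fy", "cx", "cy" (pixels), "k1" (the pictures are not rectified: a ray, as slopes to the right and down, at radius r is drawn at 1 + k1 r^2 times it, then the intrinsics apply), "rvec" (rotation vector, rad) and "tvec" (3), from world to camera coordinates, as OpenCV has them. Camera axes: x right, y down, z forward; pixel columns grow to the right and rows downward; lengths in mm; the calibration is good to about 2 mm. A picture is of the moment at which its call begins. There is no depth.
- ctrl.close_job(): hands the job in; it is judged then, once.
The state is a dict: "t": time; "qpos": joint angles; "qvel": joint speeds; "joint_torque": joint torques, N m; "ee_pos": TCP position; "orientation": TCP orientation; "ft_force": force on the tool from outside, world axes, zero at the start; "moment": the same for the moment, N m; "width": finger opening in mm; "grasp_force": force on a finger pad.
Only numpy, scipy, OpenCV 4.12 (cv2) and the standard library are available. Lean on these libraries where they do the work, as an engineer would, in place of code of your own. Each camera call takes 0.05 s, during which the arm holds its last target. There are 200 camera calls.

## Working session

There is one attempt and no reset: what is moved stays moved. The work goes in short steps, Python scripts to look and compute and a shell command to move; the robot and the scene stay as the last step left them, time stands still between calls to the robot, and variables do not carry over. Pictures are saved under pics/ and viewed, at most 13 in all, crops included, and the job is handed in when it is done.

```bash
mkdir -p pics; cat > h.py <<'E'
import numpy as np, cv2
from workcell import status, optics, ctrl
def cam(n):
    d=optics.get_image(n); return d
def ray(d,u,v):
    K=np.array([[d['fx'],0,d['cx']],[0,d['fy'],d['cy']],[0,0,1.]])
    p=cv2.undistortPoints(np.array([[[u,v]]],float),K,np.array([d['k1'],0,0,0.]))[0,0]
    # k1 drawn at 1+k1 r^2
    R=cv2.Rodrigues(np.array(d['rvec'],float))[0]; t=np.array(d['tvec'],float)
    return -R.T@t, R.T@np.array([p[0],p[1],1.])
def onz(d,u,v,z):
    o,r=ray(d,u,v); return o+r*(z-o[2])/r[2]
def proj(d,P):
    K=np.array([[d['fx'],0,d['cx']],[0,d['fy'],d['cy']],[0,0,1.]])
    return cv2.projectPoints(np.array(P,float).reshape(-1,1,3),np.array(d['rvec'],float),np.array(d['tvec'],float),K,np.array([d['k1'],0,0,0.]))[0][:,0]
E
python3 - <<'E'
from h import *
for n in("top","side"):
    d=cam(n); cv2.imwrite(f"pics/{n}0.png",d['frame'][:,:,::-1])
    print(n,d['fx'],d['cx'],d['cy'],d['k1'],ray(d,320,200))
o=status.get_obs();print(o)
E
```

```text
top 448.80239085735843 322.91331138484696 198.8873242952683 0.030493556549468163 (array([432.97193038, 169.83758987, 946.96977412]), array([ 0.119225  ,  0.02982275, -0.99244359]))
side 438.8911082866893 318.38132740804707 200.1044705211343 -0.04557610683832456 (array([ 357.35049914, -255.5180614 ,  981.36399124]), array([ 0.19017964,  0.45030733, -0.8723925 ]))
{'t': 0.1, 'qpos': array([-1.19201514e+00,  4.23748095e-01,  1.63059941e+00,  2.87742677e-06,
        1.08859720e+00, -1.90109495e-02]), 'qvel': array([-0.00155701, -0.00052747, -0.00112052, -0.00102532, -0.00023199,
        0.00054296]), 'joint_torque': array([ 7.24060665e-04, -5.45613742e+01, -2.74323034e+01,  6.45930972e-02,
        1.88434002e-02, -4.39701387e-05]), 'ee_pos': array([ 241.95915299, -575.75474793,  240.99517199]), 'orientation': array([-3.07835303e+00, -6.20473775e-01,  3.75884569e-04]), 'ft_force': array([-0.16813829, -0.07910176,  0.09207055]), 'moment': array([-0.0032144 ,  0.01852997, -0.00548914]), 'grasp_force': 0.0, 'width': 87.68936655046758}
```

View pics/top0.png

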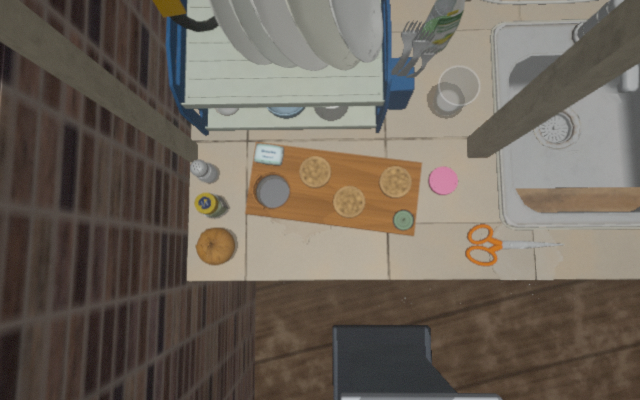

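View pics/side0.png

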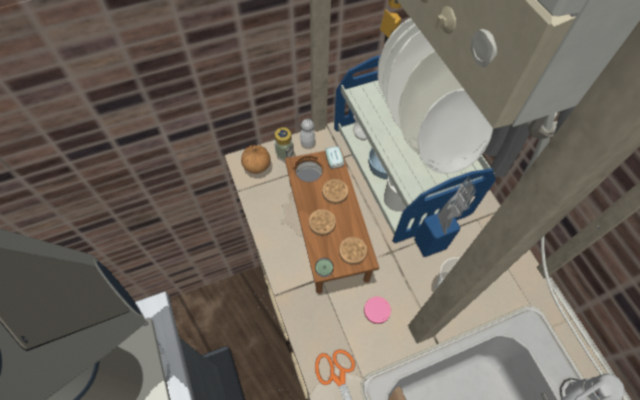

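The top view shows the deck corners at about (255,143), (421,162), (413,235) and (247,213). The hole is at (272,191), coasters at (315,171), (349,201) and (395,181), the matchbox at (268,154) and the candle at (403,219). The side view agrees: hole at (308,170), coasters at (335,190), (322,221) and (352,250).

```bash
cat > m.py <<'E'
from h import *
def ell(m,lo,hi):
    out=[]
    for c in cv2.findContours(m,cv2.RETR_EXTERNAL,cv2.CHAIN_APPROX_NONE)[0]:
        if lo<cv2.contourArea(c)<hi: out.append((cv2.fitEllipse(c),cv2.contourArea(c)))
    return out
def circ(d,ct,z):
    P=np.array([onz(d,u,v,z)[:2] for u,v in ct[:,0]],np.float32)
    (c,r)=cv2.minEnclosingCircle(P); return P.mean(0),cv2.fitEllipse(P)
E
python3 - <<'E'
from m import *
seeds={"top":dict(a=(315,171),b=(349,201),c=(395,181),hole=(272,191),deck=(370,190),mb=(268,154),candle=(403,219)),
"side":dict(a=(335,190),b=(322,221),c=(352,250),hole=(308,170),deck=(340,220),mb=(335,157),candle=(324,267))}
for n in("top","side"):
    d=cam(n); f=d['frame'];hsv=cv2.cvtColor(f,cv2.COLOR_RGB2HSV)
    for k,(u,v) in seeds[n].items(): print(n,k,hsv[v,u],onz(d,u,v,119 if k in'abc' else 105)[:2].round(1))
    x=f[130:310,190:440] if n=="top" else f[110:310,220:420]
    cv2.imwrite(f"pics/{n}1.png",cv2.resize(x[:,:,::-1],None,fx=3,fy=3,interpolation=cv2.INTER_CUBIC))
E
```

```text
top a [ 17 115 149] [587.3 203.7]
top b [ 17 117 155] [530.  140.9]
top c [ 17 113 153] [566.5  54.9]
top hole [100   6 127] [552.4 286.2]
top deck [ 16 152 158] [552.1 100.5]
top mb [ 98   5 203] [624.1 294.3]
top candle [ 44  41 105] [496.6  40.1]
side a [ 16 109 164] [586.9 201.6]
side b [ 16 109 169] [530.  138.9]
side c [ 16 108 160] [563.9  52.1]
side hole [105   9 117] [551.9 283.2]
side deck [ 13 140 157] [571.2 133.1]
side mb [ 86  20 219] [626.3 294.8]
side candle [ 55  40 108] [496.6  43.1]
```

View pics/top1.png

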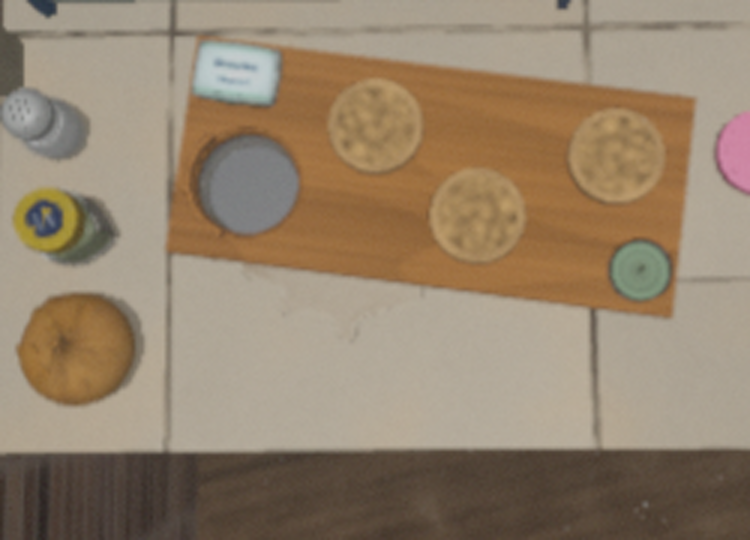

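View pics/side1.png

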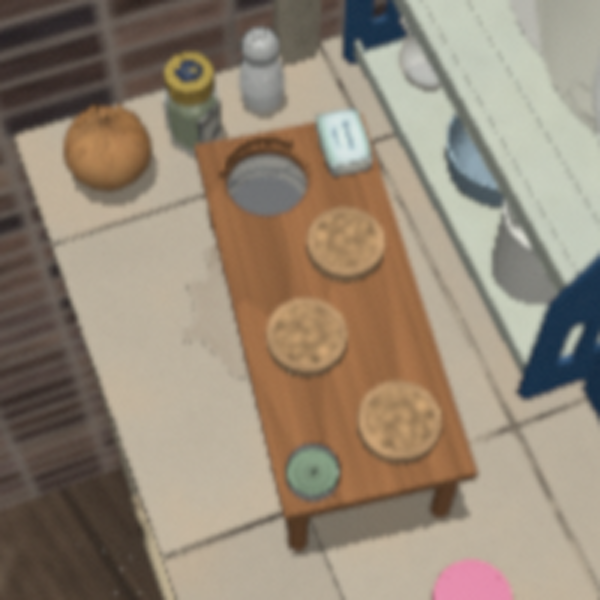

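Crops show clean outlines: deck corners in the top crop at (198,38), (695,98), (671,318) and (168,250), coasters at (375,126), (477,215) and (616,155), hole at (246,184). Now I'll measure these with masks.

```bash
cat > loc.py <<'E'
from m import *
def coasters(d,boxes):
    f=cv2.GaussianBlur(d['frame'],(3,3),0);hsv=cv2.cvtColor(f,cv2.COLOR_RGB2HSV); res={}
    for k,(u,v) in boxes.items():
        m=np.zeros(f.shape[:2],np.uint8)
        x=hsv[v-22:v+23,u-22:u+23]
        if k=='hole': mm=(x[...,1]<60)
        else: mm=(x[...,1]<132)&(x[...,1]>75)&(x[...,0]>13)&(x[...,0]<24)
        m[v-22:v+23,u-22:u+23]=mm*255
        m=cv2.morphologyEx(m,cv2.MORPH_CLOSE,np.ones((5,5)));m=cv2.morphologyEx(m,cv2.MORPH_OPEN,np.ones((5,5)))
        cs=cv2.findContours(m,cv2.RETR_EXTERNAL,cv2.CHAIN_APPROX_NONE)[0]
        if not cs: continue
        c=max(cs,key=cv2.contourArea)
        c=cv2.convexHull(c); z=105 if k=='hole' else 119
        P=np.array([onz(d,*q,z)[:2] for q in c[:,0]],np.float32)
        res[k]=cv2.minEnclosingCircle(P)+(cv2.fitEllipse(P)[:2],)
    return res
E
python3 - <<'E'
from loc import *
d=cam("top")
C=np.array([onz(d,190+u/3,130+v/3,105)[:2] for u,v in((198,38),(695,98),(671,318),(168,250))])
print(C.round(1),[round(np.linalg.norm(C[i]-C[(i+1)%4])) for i in range(4)])
# caddy +y: from right (idx1,2) to left(0,3); +x: from 3->0
yv=(C[0]+C[3]-C[1]-C[2])/2; a=np.arctan2(yv[1],yv[0])-np.pi/2
xv=(C[0]+C[1]-C[2]-C[3])/2; b=np.arctan2(xv[1],xv[0])
R=np.array([[np.cos(a),-np.sin(a)],[np.sin(a),np.cos(a)]]);c=C.mean(0)
print("yaw",a,b,"ctr",c,"well",c+R@[-20,115])
for k,v in coasters(d,dict(a=(315,171),b=(349,201),c=(395,181),hole=(272,191))).items(): print(k,v)
d=cam("side")
Cs=np.array([onz(d,220+u/3,110+v/3,105)[:2] for u,v in((370,122),(476,474),(282,512),(196,143))])
print(Cs.round(1),Cs.mean(0))
for k,v in coasters(d,dict(a=(335,190),b=(322,221),c=(352,250),hole=(308,170))).items(): print(k,v)
d=cam("top")
print("mb",[(R.T@(onz(d,190+u/3,130+v/3,123)[:2]-c)).round(1) for u,v in((202,40),(281,47),(274,105),(193,98))])
E
```

```text
[[646.6 317.6]
 [603.3   1.8]
 [464.8  21.4]
 [510.3 335.2]] [319, 140, 317, 137]
yaw -0.14034224952862218 -0.13460617130724403 ctr [556.24115057 168.97126088] well [552.52421783 285.63824169]
a ((586.4913940429688, 204.0832977294922), 30.58725357055664, ((586.5028076171875, 204.13185119628906), (60.47726058959961, 60.883544921875)))
b ((529.3162231445312, 141.5111846923828), 30.344133377075195, ((529.2530517578125, 141.4239044189453), (59.81950759887695, 60.27008819580078)))
c ((565.0970458984375, 54.156227111816406), 31.18059730529785, ((565.5549926757812, 54.85896301269531), (59.86154556274414, 61.738922119140625)))
hole ((552.1971435546875, 285.5736083984375), 30.950794219970703, ((552.1640014648438, 285.5459289550781), (61.20501708984375, 61.43801498413086)))
[[652.5 304.8]
 [603.3  -1.1]
 [466.   22.7]
 [513.4 336.3]] [558.83514233 165.68001093]
a ((592.957275390625, 198.68418884277344), 39.51776885986328, ((590.671630859375, 200.95376586914062), (66.7273941040039, 78.28630828857422)))
b ((529.78515625, 137.78086853027344), 34.15386199951172, ((529.2334594726562, 137.99305725097656), (63.1824836730957, 68.16157531738281)))
c ((570.5828247070312, 50.81623840332031), 37.71244812011719, ((569.2819213867188, 51.46800994873047), (64.19929504394531, 75.51397705078125)))
hole ((551.9109497070312, 280.7646789550781), 29.956985473632812, ((551.9661254882812, 280.8836364746094), (56.285728454589844, 60.32048034667969)))
mb [array([ 63.7, 153.3]), array([ 65.6, 103.4]), array([ 28.4, 102.5]), array([ 26.4, 153.4])]
```

```bash
python3 - <<'E'
from h import *
from scipy.spatial.transform import Rotation as Ro
t=cam("top");s=cam("side")
def tri(a,b):
    o1,r1=ray(t,*a);o2,r2=ray(s,*b)
    k=np.linalg.lstsq(np.c_[r1,-r2],o2-o1,rcond=None)[0]
    p,q=o1+k[0]*r1,o2+k[1]*r2; return ((p+q)/2).round(0),round(np.linalg.norm(p-q),1)
print("tray R",tri((380,127),(395,232)),"tray L",tri((204,127),(338,123)),"shelf L",tri((187,104),(345,87)),"salt",tri((194,161),(307,125)))
R=Ro.from_rotvec(status.get_obs()['orientation']).as_matrix();print(R.round(3))
a=-.138;A=np.array([[np.cos(a),-np.sin(a)],[np.sin(a),np.cos(a)]])
for k,p in dict(a=(586.5,204.1),b=(529.3,141.4),c=(565.4,54.6)).items(): print(k,(A.T@(np.array(p)-[556.2,169])).round(1))
for p in((-20,60),(-20,80),(-20,115)):print(p,(A@p+[556.2,169]).round(1))
E
```

```text
tray R (array([685.,  75.,  69.]), np.float64(1.5)) tray L (array([698., 439.,  37.]), np.float64(0.5)) shelf L (array([700., 425., 188.]), np.float64(6.2)) salt (array([619., 455.,  47.]), np.float64(10.6))
[[ 0.922  0.387 -0.   ]
 [ 0.387 -0.922  0.   ]
 [-0.    -0.    -1.   ]]
a [25.2 38.9]
b [-22.8 -31. ]
c [  24.8 -112. ]
(-20, 60) [544.6 231.2]
(-20, 80) [547.4 251. ]
(-20, 115) [552.2 285.7]
```

```bash
cat > to.py <<'E'
# how far to go: python3 to.py x y z tool_y_angle
import sys
from h import *
from scipy.spatial.transform import Rotation as Ro
x,y,z,a=map(float,sys.argv[1:]); o=status.get_obs();r=Ro.from_rotvec(o['orientation']);R=r.as_matrix()
Y=np.array([np.cos(a),np.sin(a),0]);T=Ro.from_matrix(np.c_[np.cross(Y,[0,0,-1]),Y,[0,0,-1]])
print((R.T@(np.array([x,y,z])-o['ee_pos'])).round(1),(r.inv()*T).as_rotvec().round(3))
print(o['t'],o['ee_pos'].round(1),o['ft_force'].round(1),round(o['width'],1),o['grasp_force'])
E
python3 to.py 586.5 203.5 220 0.106
```

```text
[ 619.5 -585.3   21.7] [-0.    -0.    -1.279]
0.45 [ 242.1 -576.1  241.6] [-0.2  0.2 -0.7] 87.7 0.0
```

```bash
python3 -m inch '[[[31,-29,0,0,0,-0.06,100],[62,-58,0,0,0,-0.13,100],[93,-88,0,0,0,-0.19,100],[124,-117,0,0,0,-0.26,100],[155,-146,0,0,0,-0.32,100],[186,-176,0,0,0,-0.38,100],[217,-205,0,0,0,-0.45,100],[248,-234,0,0,0,-0.51,100],[279,-263,0,0,0,-0.58,100],[310,-293,0,0,0,-0.64,100],[341,-322,0,0,0,-0.7,100],[372,-351,0,0,0,-0.77,100],[403,-380,0,0,0,-0.83,100],[434,-410,5,0,0,-0.9,100],[465,-439,10,0,0,-0.96,100],[496,-468,15,0,0,-1.02,100],[527,-497,21.7,0,0,-1.09,100],[558,-527,21.7,0,0,-1.15,100],[589,-556,21.7,0,0,-1.22,100],[619.5,-585.3,21.7,0,0,-1.279,100]]]'; python3 to.py 586.5 203.5 127.5 0.106
```

```text
t: 2.45
ee_pos: [587.0, 205.2, 220.0]
orientation: [2.097, 2.339, 0.0]
ft_force: [0.1, -0.5, 0.3]
width: 87.9
grasp_force: 0.0
[-1.7 -0.7 92.5] [0.    0.    0.003]
2.45 [587.  205.2 220. ] [ 0.1 -0.5  0.3] 87.9 0.0
```

```bash
python3 -m inch '[[[0,0,30,0,0,0,100],[0,0,60,0,0,0,100],[0,0,80,0,0,0,100],[0,0,86,0,0,0,100],[0,0,92.5,0,0,0,100],[0,0,92.5,0,0,0,100]]]'; python3 - <<'E'
from h import *
d=cam("top");cv2.imwrite("pics/top2.png",cv2.resize(d['frame'][130:310,190:440,::-1],None,fx=3,fy=3,interpolation=cv2.INTER_CUBIC))
d=cam("side");cv2.imwrite("pics/side2.png",cv2.resize(d['frame'][110:310,220:420,::-1],None,fx=3,fy=3,interpolation=cv2.INTER_CUBIC))
E
python3 to.py 586.5 203.5 127.5 0.106
```

```text
t: 3.05
ee_pos: [586.7, 203.4, 127.6]
orientation: [2.101, 2.336, 0.0]
ft_force: [0.1, 0.2, -0.6]
width: 87.8
grasp_force: 0.0
[ 0.  -0.7  1. ] [ 0.002 -0.    -0.   ]
3.15 [587.2 203.5 128.5] [0.7 0.9 0.6] 87.5 0.0
```

View pics/side2.png

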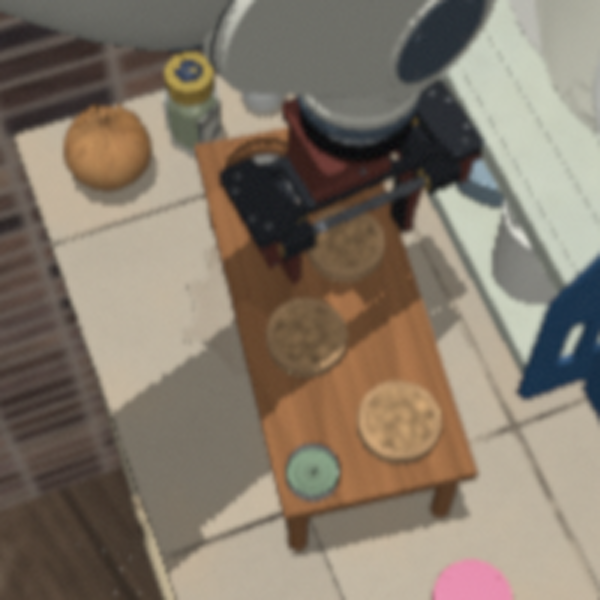

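The fingers straddle coaster a, at about (345,240) in the crop, with no contact. Closing now.

```bash
python3 -m inch '[[[0,0,0,0,0,0,60],[0,0,0,0,0,0,60],[0,0,0,0,0,0,60],[0,0,0,0,0,0,60],[0,0,0,0,0,0,60],[0,0,0,0,0,0,60]]]'; python3 to.py 544.6 231.2 127.5 0.106;python3 to.py 552.3 285.0 127.5 0.106
```

```text
t: 3.75
ee_pos: [586.7, 203.4, 127.7]
orientation: [2.101, 2.336, 0.0]
ft_force: [-1.8, 0.2, 3.2]
width: 59.3
grasp_force: 30.0
[ 32.  -38.9   0.2] [ 0. -0. -0.]
3.75 [586.7 203.4 127.7] [-1.8  0.2  3.2] 59.3 30.000633001327515
[ 84.7 -25.5   0.2] [ 0. -0. -0.]
3.75 [586.7 203.4 127.7] [-1.8  0.2  3.2] 59.3 30.000633001327515
```

```bash
python3 -m inch '[[[6,-8,0,0,0,0,60],[13,-16,0,0,0,0,60],[19,-24,0,0,0,0,60],[26,-32,0,0,0,0,60],[32,-39,0,0,0,0,60],[42,-36,0,0,0,0,60],[52,-34,0,0,0,0,60],[60,-32,0,0,0,0,60],[68,-30,0,0,0,0,60],[76,-28,0,0,0,0,60],[81,-26.5,0,0,0,0,60],[84.7,-25.5,0,0,0,0,60],[84.7,-25.5,0,0,0,0,60],[84.7,-25.5,0,0,0,0,60]]]'; python3 - <<'E'
from h import *
d=cam("side");cv2.imwrite("pics/side3.png",cv2.resize(d['frame'][110:310,220:420,::-1],None,fx=3,fy=3,interpolation=cv2.INTER_CUBIC))
E
python3 to.py 552.3 285.0 127.5 0.106
```

```text
t: 5.15
ee_pos: [551.4, 285.1, 126.9]
orientation: [-2.1, -2.336, 0.002]
ft_force: [-0.2, 0.6, -0.2]
width: 59.1
grasp_force: 30.0
[-0.   0.8 -0.5] [-0.001  0.     0.   ]
5.2 [551.5 284.9 127. ] [ 0.3 -0.  -0.4] 59.2 29.999943673610687
```

View pics/side3.png

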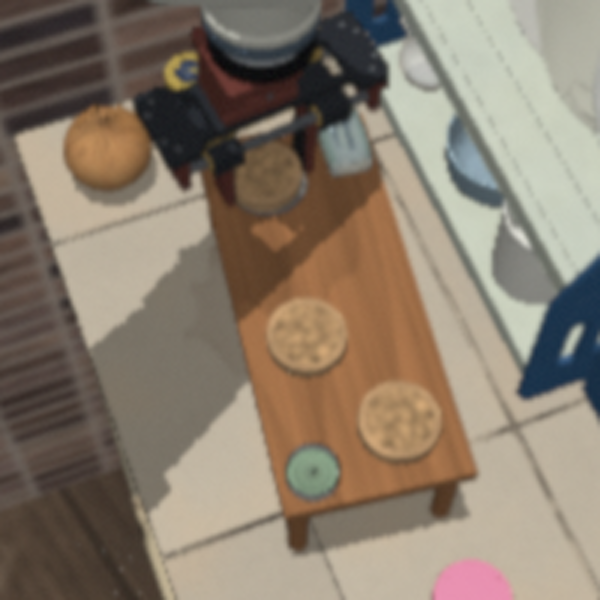

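```bash
python3 - <<'E'
from h import *
d=cam("side")
th=np.linspace(0,2*np.pi,120)
for c in((552.2,282.8),(552.2,285)):
    P=np.array([[c[0]+30*np.cos(t),c[1]+30*np.sin(t),119] for t in th])
    q=(proj(d,P)-[220,110])*3; H=P.copy();H[:,:2]=np.array(c)+(H[:,:2]-c)*32.5/30;H[:,2]=105
    h=(proj(d,H)-[220,110])*3
    print(c,"coaster L,R,bot",q[:,0].min().round(),q[:,0].max().round(),q[:,1].max().round(),"hole",h[:,0].min().round(),h[:,0].max().round(),h[:,1].min().round(),h[:,1].max().round())
im=cv2.imread("pics/side3.png");cv2.imwrite("pics/z.png",cv2.resize(im[120:250,190:340],None,fx=4,fy=4))
E
```

```text
(552.2, 282.8) coaster L,R,bot 226.0 303.0 203.0 hole 224.0 306.0 146.0 215.0
(552.2, 285) coaster L,R,bot 225.0 302.0 201.0 hole 223.0 305.0 144.0 213.0
```

View pics/z.png

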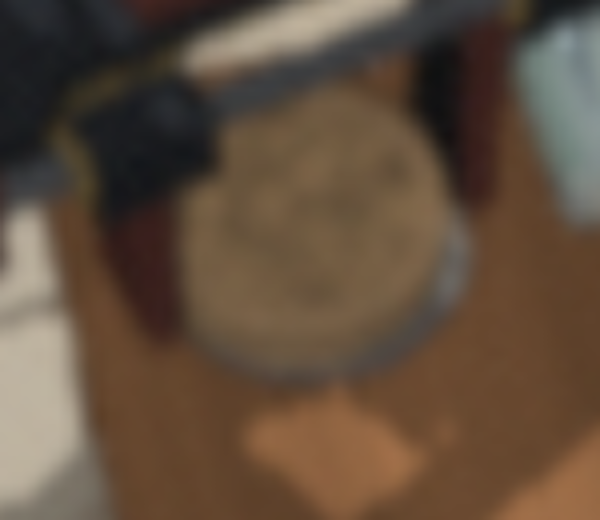

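The coaster sits over the hole with a thin grey crescent, about 4 mm, at lower right. It is within the chamfer's tolerance, so I'll release by a small opening.

```bash
python3 -m inch '[[[0,0,0,0,0,0,74],[0,0.5,0,0,0,0,76],[0,1,0,0,0,0,76],[0,1,0,0,0,0,76],[0,1,0,0,0,0,76]]]'; python3 - <<'E'
from h import *
d=cam("side");cv2.imwrite("pics/side4.png",cv2.resize(d['frame'][140:200,280:340,::-1],None,fx=8,fy=8,interpolation=cv2.INTER_CUBIC))
E
python3 to.py 552.3 285.0 160 0.106
```

```text
t: 5.75
ee_pos: [553.3, 285.0, 127.5]
orientation: [2.101, 2.336, 0.0]
ft_force: [0.9, 0.2, 0.4]
width: 66.7
grasp_force: 0.0
[  0.1  -0.9 -32.5] [-0. -0. -0.]
5.8 [553.2 285.  127.5] [-0.8  0.3  0.4] 66.4 0.0
```

View pics/side4.png

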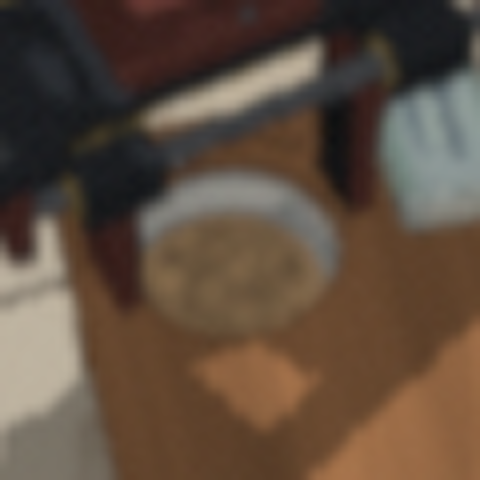

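Coaster a has dropped in flat. Now I'll raise, close and press slowly.

```bash
python3 -m inch '[[[0,-1,-8,0,0,0,76],[0,-1,-16,0,0,0,60],[0,-1,-16,0,0,0,20],[0,-1,-16,0,0,0,0],[0,-1,-16,0,0,0,0],[0,-1,-16,0,0,0,0],[0,-1,-16,0,0,0,0],[0,-1,-8,0,0,0,0],[0,-1,0,0,0,0,0],[0,-1,6,0,0,0,0],[0,-1,9,0,0,0,0],[0,-1,11,0,0,0,0]]]'; python3 -m inch '[[[0,0,2,0,0,0,0],[0,0,4,0,0,0,0],[0,0,6,0,0,0,0],[0,0,8,0,0,0,0],[0,0,10,0,0,0,0],[0,0,10,0,0,0,0]]]'
```

```text
t: 7.0
ee_pos: [552.0, 284.8, 115.8]
orientation: [-2.1, -2.336, 0.001]
ft_force: [-0.1, -0.6, 0.1]
width: 0.4
grasp_force: 0.0
t: 7.6
ee_pos: [552.0, 284.8, 106.2]
orientation: [-2.101, -2.336, 0.001]
ft_force: [-0.2, -0.1, 0.2]
width: 0.4
grasp_force: 0.0
```

```bash
for i in 1; do python3 -m inch '[[[0,0,2,0,0,0,0],[0,0,4,0,0,0,0],[0,0,6,0,0,0,0],[0,0,8,0,0,0,0]]]'; done | grep -E 'ee_pos|ft'; python3 -m inch '[[[0,0,2,0,0,0,0],[0,0,4,0,0,0,0],[0,0,6,0,0,0,0],[0,0,6,0,0,0,0]]]' | grep -E 'ee_pos|ft'
```

```text
ee_pos: [552.2, 284.9, 98.3]
ft_force: [0.1, 0.1, -1.0]
ee_pos: [552.2, 284.9, 92.3]
ft_force: [0.2, -0.5, -0.0]
```

Tip depth is now about 32 mm, still no contact.

```bash
python3 -m inch '[[[0,0,2,0,0,0,0],[0,0,4,0,0,0,0],[0,0,6,0,0,0,0],[0,0,6,0,0,0,0]]]' | grep -E 'ee_pos|ft'; python3 -m inch '[[[0,0,2,0,0,0,0],[0,0,4,0,0,0,0],[0,0,6,0,0,0,0],[0,0,6,0,0,0,0]]]' | grep -E 'ee_pos|ft'
```

```text
ee_pos: [552.2, 284.9, 86.2]
ft_force: [-0.4, 1.5, -0.0]
ee_pos: [552.2, 284.9, 80.1]
ft_force: [-1.1, -0.0, 0.5]
```

Nothing felt down to 44 mm, so the follower is deep and a second coaster will fit without pressing first. I'll go and fetch b.

```bash
python3 -m inch '[[[0,0,-30,0,0,0,0],[0,0,-60,0,0,0,0],[0,0,-90,0,0,0,0],[0,0,-95,0,0,0,50],[0,0,-95,0,0,0,100]]]'|grep ee_pos; python3 to.py 529.3 140.8 127.5 0.106
```

```text
ee_pos: [552.7, 285.1, 176.1]
[-141.1  -38.6   48.5] [ 0.002 -0.001 -0.   ]
9.7 [552.7 285.1 176.1] [-0.2  0.4 -0.4] 13.1 0.0
```

```bash
python3 -m inch '[[[-30,-8,0,0,0,0,100],[-65,-18,0,0,0,0,100],[-100,-27,0,0,0,0,100],[-125,-34,0,0,0,0,100],[-141,-38.3,0,0,0,0,100],[-141,-38.3,0,0,0,0,100],[-141,-38.3,20,0,0,0,100],[-141,-38.3,38,0,0,0,100],[-141,-38.3,47.5,0,0,0,100],[-141,-38.3,47.5,0,0,0,100],[-141,-38.3,47.5,0,0,0,60],[-141,-38.3,47.5,0,0,0,60],[-141,-38.3,47.5,0,0,0,60],[-141,-38.3,47.5,0,0,0,60],[-141,-38.3,47.5,0,0,0,60],[-141,-38.3,47.5,0,0,0,60]]]'; python3 to.py 540 198 127.5 0.106;  python3 to.py 552.8 285 127.5 0.106
```

```text
t: 11.3
ee_pos: [529.4, 140.8, 128.6]
orientation: [2.1, 2.336, 0.001]
ft_force: [-1.3, 0.5, 4.9]
width: 59.2
grasp_force: 30.0
[55.8 16.6  1.1] [ 0.001 -0.    -0.   ]
11.3 [529.4 140.8 128.6] [-1.3  0.5  4.9] 59.2 30.0017112493515
[140.9  38.5   1.1] [ 0.001 -0.    -0.   ]
11.3 [529.4 140.8 128.6] [-1.3  0.5  4.9] 59.2 30.0017112493515
```

```bash
python3 -m inch '[[[8,2,0,0,0,0,60],[20,5.4,0,0,0,0,60],[32,8.6,0,0,0,0,60],[44,11.8,0,0,0,0,60],[56,15,0,0,0,0,60],[68,18.2,0,0,0,0,60],[80,21.4,0,0,0,0,60],[92,24.7,0,0,0,0,60],[104,28,0,0,0,0,60],[116,31.3,0,0,0,0,60],[127,34.4,0,0,0,0,60],[135,36.8,0,0,0,0,60],[140.5,38.5,0,0,0,0,60],[140.5,38.5,0,0,0,0,60],[140.5,38.5,0,0,0,0,60]]]'; python3 -m inch '[[[0,0,0,0,0,0,74],[0,0.5,0,0,0,0,76],[0,0.5,0,0,0,0,76],[0,0.5,0,0,0,0,76]]]'; python3 - <<'E'
from h import *
d=cam("side");cv2.imwrite("pics/side5.png",cv2.resize(d['frame'][130:210,270:350,::-1],None,fx=7,fy=7,interpolation=cv2.INTER_CUBIC))
E
```

```text
t: 12.8
ee_pos: [552.1, 284.3, 127.5]
orientation: [-2.1, -2.336, 0.001]
ft_force: [-0.4, -0.3, -2.1]
width: 59.3
grasp_force: 30.0
t: 13.2
ee_pos: [553.0, 284.4, 128.0]
orientation: [2.101, 2.336, 0.0]
ft_force: [0.4, 0.4, -0.4]
width: 66.6
grasp_force: 0.0
```

View pics/side5.png

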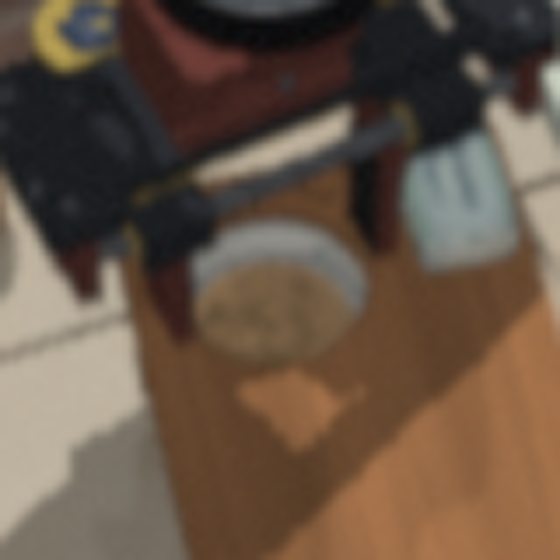

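Coaster b is in. Pressing now.

```bash
python3 -m inch '[[[0,-0.5,-8,0,0,0,76],[0,-0.5,-16,0,0,0,60],[0,-0.5,-16,0,0,0,20],[0,-0.5,-16,0,0,0,0],[0,-0.5,-16,0,0,0,0],[0,-0.5,-16,0,0,0,0],[0,-0.5,-16,0,0,0,0],[0,-0.5,-8,0,0,0,0],[0,-0.5,0,0,0,0,0],[0,-0.5,6,0,0,0,0],[0,-0.5,11,0,0,0,0],[0,-0.5,15,0,0,0,0],[0,-0.5,18,0,0,0,0],[0,-0.5,20,0,0,0,0]]]'; python3 -m inch '[[[0,0,2,0,0,0,0],[0,0,4,0,0,0,0],[0,0,6,0,0,0,0],[0,0,8,0,0,0,0],[0,0,8,0,0,0,0]]]'|grep -E 'ee|ft'; python3 -m inch '[[[0,0,2,0,0,0,0],[0,0,4,0,0,0,0],[0,0,4,0,0,0,0]]]'|grep -E 'ee|ft'
```

```text
t: 14.65
ee_pos: [552.5, 284.5, 107.7]
orientation: [-2.101, -2.336, 0.0]
ft_force: [-0.3, -0.2, 0.2]
width: 0.3
grasp_force: 0.0
ee_pos: [552.3, 284.4, 99.7]
ft_force: [-0.6, 0.0, -0.2]
ee_pos: [552.3, 284.4, 95.7]
ft_force: [0.4, 0.2, -1.4]
```

```bash
for r in 1; do python3 -m inch '[[[0,0,2,0,0,0,0],[0,0,4,0,0,0,0],[0,0,4,0,0,0,0]]]'|grep -E 'ee|ft'; python3 -m inch '[[[0,0,2,0,0,0,0],[0,0,4,0,0,0,0],[0,0,4,0,0,0,0]]]'|grep -E 'ee|ft'; python3 -m inch '[[[0,0,2,0,0,0,0],[0,0,4,0,0,0,0],[0,0,4,0,0,0,0]]]'|grep -E 'ee|ft'; done
```

```text
ee_pos: [552.5, 284.5, 91.9]
ft_force: [0.5, 0.1, -0.3]
ee_pos: [552.7, 284.6, 90.4]
ft_force: [-7.0, -4.3, 22.7]
ee_pos: [553.0, 284.7, 90.1]
ft_force: [-16.9, -8.6, 54.9]
```

```bash
python3 -m inch '[[[0,0,-2,0,0,0,0],[0,0,-3,0,0,0,0],[0,0,-4,0,0,0,0],[0,0,-4,0,0,0,0]]]'|grep -E 'ee|ft'; python3 -m inch '[[[0,0,-40,0,0,0,0],[0,0,-80,0,0,0,0],[-50,0,-110,0,0,0,0],[-100,0,-110,0,0,0,0],[-150,0,-110,0,0,0,0]]]'|grep -E 'ee|ft'; python3 - <<'E'
from h import *
d=cam("side");t=cam("top")
th=np.linspace(0,2*np.pi,90)
for z in(95,90,85,80,75,70,65,60):
    P=np.array([[552.2+30*np.cos(a),283+30*np.sin(a),z] for a in th])
    q=proj(d,P);k=q[:,1].argmin();w=proj(t,P+[0,2,0]);print(z,"side rear",q[k].round(1),"top view x/y range",w.min(0).round(1),w.max(0).round(1))
a=cv2.resize(d['frame'][140:200,280:340,::-1],None,fx=6,fy=6,interpolation=cv2.INTER_CUBIC);b=cv2.resize(t['frame'][160:220,240:300,::-1],None,fx=6,fy=6,interpolation=cv2.INTER_CUBIC)
cv2.imwrite("pics/c6.png",np.hstack([a,b]))
E
```

```text
ee_pos: [552.7, 284.6, 90.5]
ft_force: [-6.8, -3.0, 22.8]
ee_pos: [568.2, 141.6, 199.5]
ft_force: [1.3, -0.5, -0.3]
95 side rear [308.3 162. ] top view x/y range [257.8 176.4] [288.9 207.3]
90 side rear [308.3 163.1] top view x/y range [258.2 176.8] [289.2 207.6]
85 side rear [308.3 164.3] top view x/y range [258.6 177.3] [289.4 207.9]
80 side rear [308.3 165.4] top view x/y range [259.1 177.7] [289.7 208.1]
75 side rear [308.4 166.5] top view x/y range [259.5 178.1] [289.9 208.4]
70 side rear [308.4 167.6] top view x/y range [259.9 178.5] [290.2 208.6]
65 side rear [308.4 168.7] top view x/y range [260.3 179. ] [290.4 208.9]
60 side rear [308.4 169.8] top view x/y range [260.7 179.4] [290.7 209.1]
```

View pics/c6.png

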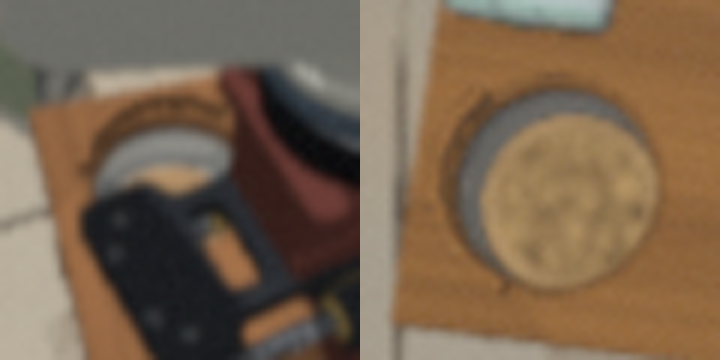

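The stack lies flat. Its upper face is at about z = 70, roughly 35 mm below the deck by both views and by touch, so it is between the hoops. One more gentle press-and-hold will confirm it is on the stop.

```bash
python3 to.py 552.4 284.6 93 0.106
```

```text
[147.8  -0.5 105.1] [ 0.     0.001 -0.005]
17.35 [567.8 137.7 198.3] [-0.7 -0.3 -0.1] 0.5 0.0
```

```bash
python3 -m inch '[[[40,0,0,0,0,0,0],[80,0,0,0,0,0,0],[120,0,0,0,0,0,0],[142,0,0,0,0,0,0],[150,0,0,0,0,0,0],[150,0,0,0,0,0,0],[150,0,0,0,0,0,0],[150,0,30,0,0,0,0],[150,0,60,0,0,0,0],[150,0,85,0,0,0,0],[150,0,97,0,0,0,0],[150,0,102,0,0,0,0],[150,0,104,0,0,0,0],[150,0,104,0,0,0,0]]]'|grep -E 'ee|ft'; python3 -m inch '[[[0,0,1,0,0,0,0],[0,0,2,0,0,0,0],[0,0,3,0,0,0,0],[0,0,4,0,0,0,0],[0,0,4,0,0,0,0]]]'|grep -E 'ee|ft'; python3 -m inch '[[[0,0,1,0,0,0,0],[0,0,2,0,0,0,0],[0,0,2,0,0,0,0],[0,0,2,0,0,0,0],[0,0,2,0,0,0,0],[0,0,2,0,0,0,0]]]'|grep -E 'ee|ft'
```

```text
ee_pos: [552.3, 291.7, 94.8]
ft_force: [0.8, 0.2, 0.2]
ee_pos: [551.9, 291.9, 90.7]
ft_force: [-1.6, -0.4, 5.9]
ee_pos: [552.0, 292.0, 90.5]
ft_force: [-6.8, -3.5, 21.0]
```

It held 21 N for half a second without sinking, with the top 33.5 mm below the deck. Withdrawing.

```bash
python3 -m inch '[[[0,0,-15,0,0,0,0],[0,0,-45,0,0,0,0],[0,0,-80,0,0,0,0],[-40,0,-110,0,0,0,0],[-90,0,-110,0,0,0,0],[-140,-30,-110,0,0,0,0],[-180,-60,-110,0,0,0,0],[-180,-60,-110,0,0,0,0],[-180,-60,-110,0,0,0,0]]]'|grep -E 'ee|ft'; python3 - <<'E'
from loc import *
for k,v in coasters(cam("top"),dict(c=(395,181),b=(275,193))).items(): print(k,v)
print(status.get_obs()['t'])
d=cam("top");cv2.imwrite("pics/last.png",d['frame'][100:300,180:460,::-1])
E
```

```text
ee_pos: [510.8, 105.3, 198.5]
ft_force: [-0.2, 0.5, -0.3]
b ((551.8692626953125, 285.041748046875), 33.483863830566406, ((551.4306030273438, 284.74713134765625), (65.21807098388672, 66.07923889160156)))
20.8
```

View pics/last.png

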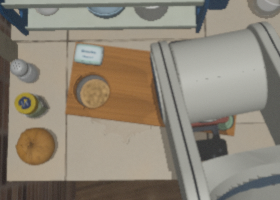

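The coaster lies flat in the tube at (95,93) and the bystanders in view are in place. The arm hides coaster c and the candle, and it never went near either. It is clear of everything, so I'm handing in.

```bash
python3 -c "
from workcell import ctrl
print(ctrl.close_job())"
```

```text
the job is handed in; nothing more can be done
None
```

I handed the job in at about 21 s: coasters a and b are in the tube, pressed onto the stop with the stack's top about 34 mm below the deck (between the hoops), and coaster c was left where it lay on the deck, though the arm hid it in the last picture.

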